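# Stand the toppled amber bottle back in its caddy and close the bail

## Task

The amber bottle has been knocked over on the bench. Set it gently upright on the blue disc in the white bottle caddy, without tipping or shifting the pink bottle that stands in the other bay, then swing the caddy's bail with the red grip forward and all the way down in front of the two bottles so that they cannot fall out again.

Things in the scene. Friction and masses are not known exactly. Their poses are not given: they have to be found in the camera images.
- brown_bottle: Round amber bottle, blue cap, 105 mm tall; body 48 mm diameter up to 65 mm from the base, narrowing to the cap (33 mm diameter, from 91 mm up). 0.1 to 0.2 kg. Origin: centre of its base; z axis along the bottle to the cap. Starts lying on the bench, cap end to the robot's right or obliquely towards or away from it; it rolls if pushed sideways.
- blue_disc: Flat blue disc, 76 mm in diameter and 2 mm thick, fixed in one of the caddy's two bays (left or right); it marks where the amber bottle stands. Origin: centre of its underside, on the caddy floor; the bottle stands on its top, 2 mm higher.
- pink_bottle: Small pinkish bottle with a white cap, 36 mm in diameter, 78 mm tall, about 50 g, loose, standing upright in the other bay, its axis 96 mm beside the centre of the blue disc. Origin: centre of its base; z up.
- caddy: White open bottle caddy, fixed on the bench, 116 mm deep (x), 266 wide (y). Origin: centre of its underside; x points from open front to back, y left, z up; yaw up to 0.3 rad. Floor top z = 10 mm. Front lip 19 mm high, back wall 35, side walls 27 with bearing posts 80 high at x = 30. Bay centres x = -8, y = +-48 mm, a 5 mm high rib between.
- bail (a joint): Angle of the caddy's bail (retaining bar), rad: 0 = closed, lying level towards the caddy's front, with the bar across in front of the bottles; about 1.57 = upright; limits 0 and 2.2. It starts open, leaning back behind the bays. It stays where it is left (hinge friction 0.13 N m, about 1.3 N at the bar).
- bail_hinge (a point): Centre of the bail's hinge axis, which runs along the caddy's y at x = +30 mm, z = 66 mm of the caddy.
- bail_grip (a point): Centre of the red round grip on the bail's cross bar: 14 mm diameter, 80 mm long along the caddy's y, 100 mm from the hinge axis. At bail angle q it lies, in caddy axes, at (-100 cos q, 0, 100 sin q) mm from point bail_hinge. It passes clear above bottles in the bays. Cross bar: 6 mm rod, 246 mm long; side arms at the caddy's y = +-123 mm.
Things that resemble listed ones, but are neither listed nor needed, are in the scene too. There is more than one size of the brown_bottle; the job needs the largest.

How it is judged:
By the outcome, as a careful person would: the job done as asked, in the order asked, and still so for the second after the job is handed in, with the robot touching nothing.
It also fails if it takes over 59 s, if anything falls off the work surface, if the arm or the gripper's body presses on something with over 40 N, if the wrist force passes 120 N, or if a joint passes its speed limit or range.

## Robot

A 6-joint arm with a two-finger parallel gripper is mounted at the origin on a cart in front of the work surface, level with it; the furniture and walls round the work are solid. World frame = base frame: x ahead of the robot, y to its left, z up, the work surface at z = 0. Lengths are in m, angles in degrees, forces in N, time in s.
With the tool pointing down it reaches from about 0.375 to 0.9 m from the base axis. Payload 3.1 kg.
Tool frame: the origin (TCP) lies on the centre line of the jaws, within the pads' length; the fingertips stand 25 mm ahead of it and the grasp point (between the pads) lies 6 mm ahead of it; z points along the fingers, y is the line along which they close (so a half turn about z gives the same grasp; the last joint's range is limited). The gripper opens to 87 mm and grips with 3 to 60 N. Pads are 19 mm wide; open, the fingers measure 117 mm over their backs; the gripper's body (75 mm by 190 mm) begins 51 mm behind the grasp point.
Start: joints at [-79.612, 30.224, 82.088, -0, 67.689, -10.227], TCP at [0.22, -0.585, 0.248] pointing down, gripper open.
Joint ranges: [-176.69, 176.69], [-43.24, 126.21], [12.49, 139.97], [-82, 262], [0, 151.66], [-163.58, 163.58]. Speed limits (degrees/s): [159.86, 159.86, 180, 180, 180, 180].

## Interface

Orientations are given as a 3x3 rotation matrix whose columns are the frame's x, y, z axes.
In Python, from rig import * gives the robot as it stands.
- The arm moves only by the tool step_arm, never from a script. Its argument "steps" is a list of rows, each a list of 7 numbers: the shift along the tool's x, y, z normalised to -1 to 1, where 1 is 0.3 m, then the turn, a rotation vector about the tool's x, y, z normalised to -1 to 1, where 1 is 45 degrees, then the gripper's target within -1 to 1 (shut at 1, half-way at 0, fully open at -1). A call has 1 to 8 rows; each row is the pose to reach, as a shift and turn from the pose commanded when the call began, along the tool's axes at that moment; what a row does not reach only later rows make up. A row lasts 1/12 s, in which the tool goes at most 41.7 mm and 7.16 degrees, less where a joint would pass 70% of its speed; a pose out of reach is approached as far as the arm can. A call with a number of a shift or a turn outside -1 to 1 is refused whole. A call with a gripper value outside its range is refused whole. The fingers move at their own pace and stop on an object; the grip force is fixed at half the most. Time passes only in rows, so rows that repeat a pose let the fingers close. It gives the time, the measured TCP pose, the force, the opening and the grip force at its end, in the units of the state.
- read_state(): the state, without advancing time (a new reading comes with each control period).
- capture(name): name is "scene" or "top"; returns a dict with "image" (480x640x3 uint8, red, green, blue), "vertical_fov" (degrees; the focal length in pixels is half the picture's height over the tangent of half this angle, whatever the lens; pixels are square), "cx", "cy" (the principal point, pixels), "world_from_camera" (4x4, takes a point from camera to world coordinates). Camera axes: x right, y down, z forward; pixel columns grow to the right and rows downward; lengths in m; the calibration is good to about 2 mm. A picture is of the moment at which its call begins. There is no depth.
- hand_in(): hands the job in; it is judged then, once.
The state is a dict: "time_s": time; "joint_positions": joint angles; "qvel": joint speeds; "tau": joint torques, N m; "position": TCP position; "tcp_rot": TCP orientation; "force": force on the tool from outside, world axes, zero at the start; "moment": the same for the moment, N m; "opening": opening from 0.0 (shut) to 1.0 (fully open); "grasp_force": force on a finger pad.
Only numpy, scipy, OpenCV 4.12 (cv2) and the standard library are available. Lean on these libraries where they do the work, as an engineer would, in place of code of your own. Each camera call takes 0.05 s, during which the arm holds its last target. There are 200 camera calls.

## Working session

There is one attempt and no reset: what is moved stays moved. The work goes in short steps, Python scripts to look and compute and a tool call to move; the robot and the scene stay as the last step left them, time stands still between calls to the robot, and variables do not carry over. Pictures are saved under pics/ and viewed, at most 10 in all, crops included, and the job is handed in when it is done.

Besides the shell and the picture viewer there is one more tool, called after "Emit:" as name([rows], argument=value, ...), one row to a line, values as JSON. step_arm: Moves the arm, as the interface text tells. Scaled input: -1 to 1 covers 0.3 m each way for a shift and 45 degrees each way for a turn. Its arguments: {"type":"object","properties":{"steps":{"type":"array"}},"required":["steps"]}

```bash
mkdir -p pics; ls
cat > h.py <<'E'
from rig import *
import numpy as np, cv2
def cam(n):
    c=capture(n); im=c["image"]; f=240/np.tan(np.radians(c["vertical_fov"])/2)
    return im,f,c["cx"],c["cy"],np.array(c["world_from_camera"])
def ray(C,u,v):
    im,f,cx,cy,T=C
    d=T[:3,:3]@np.array([(u-cx)/f,(v-cy)/f,1]); return T[:3,3],d
def onz(C,u,v,z):
    o,d=ray(C,u,v); return o+d*(z-o[2])/d[2]
def proj(C,p):
    im,f,cx,cy,T=C
    q=T[:3,:3].T@(np.array(p)-T[:3,3]); return np.array([cx+f*q[0]/q[2],cy+f*q[1]/q[2]])
def save(n,im): cv2.imwrite("pics/"+n+".png",cv2.cvtColor(im,cv2.COLOR_RGB2BGR))
E
python3 - <<'E'
from h import *
for n in("scene","top"):
    C=cam(n); save(n+"1",C[0]); np.save(n+"1.npy",C[0]); print(n,C[1:4],C[4].round(3).tolist())
E
```

```text
pics
scene (np.float64(464.60706010949275), 316.2723664284036, 238.1227400975643) [[-0.836, -0.285, 0.469, 0.029], [-0.549, 0.399, -0.735, 0.767], [0.023, -0.872, -0.49, 0.502], [0.0, 0.0, 0.0, 1.0]]
top (np.float64(533.4881424557561), 326.86786810702245, 244.3691896117219) [[0.015, -0.981, 0.192, 0.245], [-1.0, -0.019, -0.019, 0.127], [0.022, -0.191, -0.981, 1.142], [0.0, 0.0, 0.0, 1.0]]
```

View pics/scene1.png

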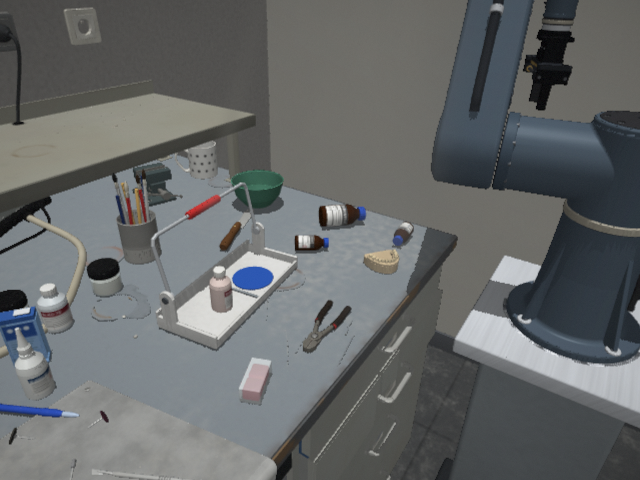

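View pics/top1.png

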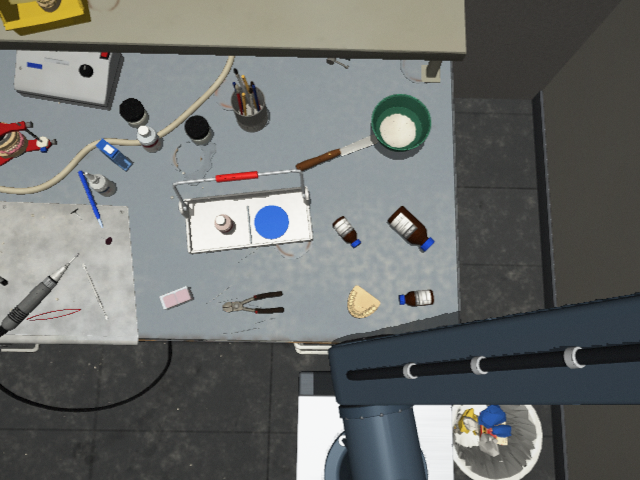

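The scene view shows a caddy at (230,290) with the disc at (252,278), and the open bail's grip at (204,206). The top view has three amber bottles: (346,231), (410,228) and (416,298). The one at (410,228) looks longest and its cap points right and towards the robot, so it fits. I'll measure all three and check a crop.

```bash
cat > m1.py <<'E'
from h import *
C=cam("top"); im=C[0]; hsv=cv2.cvtColor(im,cv2.COLOR_RGB2HSV)
H,S,V=[hsv[...,i].astype(int) for i in range(3)]
def comps(m,mina=40):
    n,l,st,c=cv2.connectedComponentsWithStats(m.astype(np.uint8))
    return [(l==i,st[i,4],c[i]) for i in range(1,n) if st[i,4]>=mina]
blue=(H>105)&(H<128)&(S>150)&(V>60)
for m,a,c in comps(blue): print("blue",a,c.round(1),onz(C,*c,0.012).round(4))
red=((H<6)|(H>174))&(S>170)&(V>120)
for m,a,c in comps(red):
    (x,y),(w,h),an=cv2.minAreaRect(np.argwhere(m)[:,::-1].astype(np.float32)); print("red",a,c.round(1),w,h,an)
# amber bottles: everything non-bench in ROIs
for name,(x0,y0,x1,y1) in dict(small=(328,208,366,254),big=(380,198,442,258),near=(392,282,440,312)).items():
    sub=np.zeros(H.shape,bool)
    brown=((H<20)|(H>170))&(S>90)&(V<140); lab=(V>140)&(S<60)
    m=(brown|blue|(V<45)); sub[y0:y1,x0:x1]=m[y0:y1,x0:x1]
    sub=cv2.morphologyEx(sub.astype(np.uint8),cv2.MORPH_CLOSE,np.ones((9,9)))
    m=max(comps(sub),key=lambda t:t[1])[0]
    r=cv2.minAreaRect(np.argwhere(m)[:,::-1].astype(np.float32)); b=cv2.boxPoints(r)
    W=np.array([onz(C,*p,0.024) for p in b]); e=np.linalg.norm(np.diff(W,axis=0),axis=1)
    cb=np.argwhere(m&blue)[:,::-1].mean(0)
    print(name,r,"sizes",e.round(4),"centre",W.mean(0).round(4),"cap",onz(C,*cb,0.024).round(4))
    im2=cv2.polylines(im.copy(),[b.astype(int)],True,(0,255,0)) if name=="big" else None
    if name=="big": K=im2
save("crop1",cv2.resize(np.ascontiguousarray(K[150:320,160:450]),None,fx=2.7,fy=2.7,interpolation=cv2.INTER_CUBIC))
E
python3 m1.py
```

```text
blue 49 [34.3 65.1] [0.8689 0.7793 0.012 ]
blue 133 [106.1 147.8] [0.6739 0.5984 0.012 ]
blue 202 [ 88.7 193.7] [0.5676 0.626  0.012 ]
blue 871 [271.2 221.7] [0.5134 0.2274 0.012 ]
blue 41 [355.8 242.8] [0.4702 0.0433 0.012 ]
blue 93 [426.7 244.1] [ 0.4704 -0.1108  0.012 ]
blue 48 [401.8 299.4] [ 0.3497 -0.0552  0.012 ]
blue 610 [494.6 420.2] [ 0.1065 -0.2424  0.012 ]
red 179 [ 10.3 126.8] 10.954825401306152 24.806793212890625 84.80557250976562
red 98 [ 31.6 145.2] 9.86393928527832 13.1519193649292 80.53767395019531
red 41 [  2.9 159.8] 8.0 9.0 90.0
red 270 [236.3 176.2] 6.4677414894104 41.294044494628906 84.2894058227539
small ((352.6341552734375, 238.79270935058594), (14.836507797241211, 13.430944442749023), 51.34019088745117) sizes [0.0293 0.0321 0.0292] centre [0.4765 0.051  0.024 ] cap [0.4678 0.0442 0.024 ]
big ((411.50067138671875, 229.52561950683594), (48.357460021972656, 21.532482147216797), 43.53120040893555) sizes [0.0482 0.1041 0.0477] centre [ 0.4996 -0.0758  0.024 ] cap [ 0.468  -0.1082  0.024 ]
near ((406.9538879394531, 299.1308288574219), (13.395750999450684, 15.256272315979004), 82.87498474121094) sizes [0.0324 0.028  0.0322] centre [ 0.3493 -0.0641  0.024 ] cap [ 0.3486 -0.0532  0.024 ]
```

View pics/crop1.png

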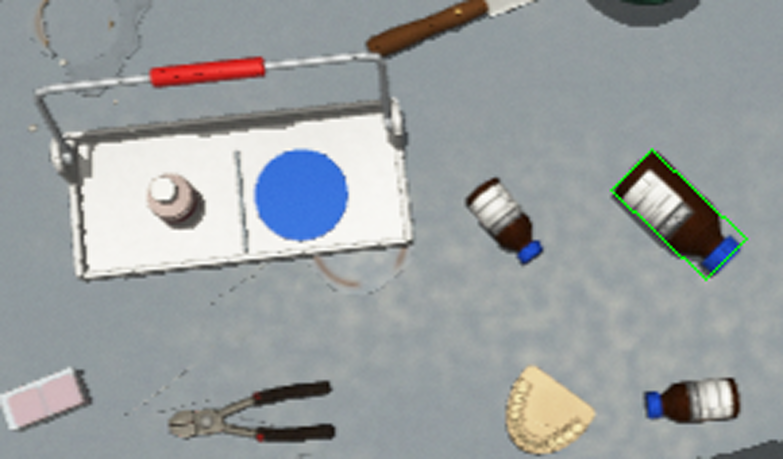

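The crop confirms it: the boxed bottle at (410,228) measures 48 × 104 mm, and the two others are clearly smaller. The disc is in the right bay and pink is in the left. Next I'll cross-check with the scene view, measure the caddy and bail, and plan the pick. The plan is to grip the body with the tool leaning 38° over the cap side, so that after uprighting it comes in from the caddy's front.

```bash
cat >> h.py <<'E'
from scipy.spatial.transform import Rotation as Ro
def tri(A,a,B,b):
    o1,d1=ray(A,*a);o2,d2=ray(B,*b); M=np.c_[d1,-d2]; s=np.linalg.lstsq(M,o2-o1,rcond=None)[0]
    p,q=o1+s[0]*d1,o2+s[1]*d2; return ((p+q)/2).round(4),round(np.linalg.norm(p-q),4)
def mask(im,kind):
    H,S,V=[cv2.cvtColor(im,cv2.COLOR_RGB2HSV)[...,i].astype(int) for i in range(3)]
    return (H>105)&(H<128)&(S>150)&(V>60) if kind=="blue" else ((H<6)|(H>174))&(S>170)&(V>110)
def comps(m,mina=20):
    n,l,st,c=cv2.connectedComponentsWithStats(m.astype(np.uint8))
    return [(l==i,st[i,4],c[i]) for i in range(1,n) if st[i,4]>=mina]
def near(m,u,v): return min(comps(m),key=lambda t:np.hypot(*(t[2]-[u,v])))
def ends(m):
    p=np.argwhere(m)[:,::-1].astype(float); c=p.mean(0); w,v=np.linalg.eigh(np.cov((p-c).T)); t=(p-c)@v[:,1]
    return c+v[:,1]*t.min(),c+v[:,1]*t.max()
def R_tool(heading,tilt):  # z: tilt deg below horizontal, heading azimuth deg; x pointing down-ish (arm's q6~0 branch)
    h,t=np.radians([heading,tilt]); z=np.array([np.cos(h)*np.cos(t),np.sin(h)*np.cos(t),-np.sin(t)])
    y=np.array([-np.sin(h),np.cos(h),0]); return np.c_[np.cross(y,z),y,z]
def rel(p,R,g=-1,s=None,R0=None,p0=None):
    s=read_state(); R0=np.array(s["tcp_rot"]).reshape(3,3); p0=np.array(s["position"])
    d=R0.T@(np.array(p)-p0); r=Ro.from_matrix(R0.T@R).as_rotvec(degrees=True)
    print("mm",(d*1e3).round(1),"deg",r.round(1),"-> row",(d/.3).round(3),(r/45).round(3),"n>=",max(np.linalg.norm(d)/.0417,np.linalg.norm(r)/7.16).round(1))
E
python3 - <<'E'
from h import *
s=read_state(); print(np.array(s["tcp_rot"]).round(3).tolist())
T=cam("top");S=cam("scene")
bt,bs=mask(T[0],"blue"),mask(S[0],"blue")
print("cap",tri(T,near(bt,427,244)[2],S,near(bs,362,213)[2]))
print("disc",tri(T,near(bt,271,221)[2],S,near(bs,252,278)[2]))
rt,rs=near(mask(T[0],"red"),236,176),near(mask(S[0],"red"),204,206)
g=tri(T,rt[2],S,rs[2]);print("grip",g)
e1=sorted(ends(rt[0]),key=lambda p:p[0]);e=[onz(T,*p,g[0][2]) for p in e1]
ax=e[0]-e[1];print("grip ends",np.linalg.norm(ax).round(4),"yaw",np.arctan2(-ax[0],ax[1]).round(4))
print("pink cap top",onz(T,222,218,.088).round(4))
a=np.array([-.698,-.716,0]);a/=np.linalg.norm(a)
G=np.array([.4996,-.0758,.028])+a*(.050-.0525); 
# pickup: tool heading = -a, tilt below horizontal 52 ; x such that x.a<0
R=R_tool(np.degrees(np.arctan2(-a[1],-a[0])),52)
print(R.round(3), "x.a",R[:,0]@a)
R[:,:2]*=np.sign(-(R[:,0]@a)); z=R[:,2]
for q in (.12,0): print((G-.006*z-q*z).round(4)); rel(G-.006*z-q*z,R)
E
```

```text
[[0.936, 0.352, -0.0], [0.352, -0.936, 0.002], [0.0, -0.002, -1.0]]
cap (array([ 0.4663, -0.1083,  0.0282]), np.float64(0.0028))
disc (array([0.5129, 0.2272, 0.0126]), np.float64(0.0007))
grip (array([0.5701, 0.2868, 0.1591]), np.float64(0.0081))
grip ends 0.079 yaw 0.1293
pink cap top [0.5009 0.3203 0.088 ]
[[-0.55  -0.716  0.43 ]
 [-0.564  0.698  0.441]
 [-0.616  0.    -0.788]] x.a 0.788010753606722
[ 0.4472 -0.1296  0.1273]
mm [ 372.8 -345.9  120.2] deg [  8.3  37.4 -24.2] -> row [ 1.243 -1.153  0.401] [ 0.184  0.83  -0.538] n>= 12.5
[ 0.4988 -0.0767  0.0327]
mm [ 439.7 -377.2  214.8] deg [  8.3  37.4 -24.2] -> row [ 1.466 -1.257  0.716] [ 0.184  0.83  -0.538] n>= 14.8
```

Emit:
step_arm([
  [0.8,-0.74,0.1,0.15,0.7,-0.45,-1],
  [0.8,-0.74,0.1,0.15,0.7,-0.45,-1],
  [0.8,-0.74,0.1,0.15,0.7,-0.45,-1],
  [0.8,-0.74,0.1,0.15,0.7,-0.45,-1],
  [0.8,-0.74,0.1,0.15,0.7,-0.45,-1],
  [0.8,-0.74,0.1,0.15,0.7,-0.45,-1],
  [0.8,-0.74,0.1,0.15,0.7,-0.45,-1],
  [0.8,-0.74,0.1,0.15,0.7,-0.45,-1],
])

```text
time_s: 0.92
position: [0.3667, -0.2909, 0.217]
tcp_rot: [[0.64, 0.664, 0.387], [0.556, -0.748, 0.364], [0.531, -0.017, -0.847]]
force: [1.2, 0.0, 0.7]
opening: 1.0
grasp_force: 0.0
```

```bash
cat > pk.py <<'E'
from h import *
a=np.array([-.698,-.716,0]);a/=np.linalg.norm(a)
G=np.array([.4996,-.0758,.028])+a*(.050-.0525)
R=R_tool(np.degrees(np.arctan2(-a[1],-a[0])),52); R[:,:2]*=-1; z=R[:,2]
s=read_state(); print(s["position"],np.round(s["joint_positions"],1),s["time_s"])
for q in (.10,0): rel(G-.006*z-q*z,R)
E
python3 pk.py
```

```text
[ 0.36666937 -0.29086906  0.21699331] [-70.4  25.2 108.2  32.6  64.7 -40.6] 0.9167
mm [ 95.5 -66.2 185.7] deg [ 1.6  5.9 -4. ] -> row [ 0.318 -0.221  0.619] [ 0.035  0.131 -0.088] n>= 5.3
mm [105.7 -69.3 285.2] deg [ 1.6  5.9 -4. ] -> row [ 0.352 -0.231  0.951] [ 0.035  0.131 -0.088] n>= 7.5
```

Emit:
step_arm([
  [0.318,-0.221,0.619,0.035,0.131,-0.088,-1],
  [0.318,-0.221,0.619,0.035,0.131,-0.088,-1],
  [0.318,-0.221,0.619,0.035,0.131,-0.088,-1],
  [0.318,-0.221,0.619,0.035,0.131,-0.088,-1],
  [0.318,-0.221,0.619,0.035,0.131,-0.088,-1],
  [0.318,-0.221,0.619,0.035,0.131,-0.088,-1],
  [0.318,-0.221,0.619,0.035,0.131,-0.088,-1],
])

```text
time_s: 1.5
position: [0.4548, -0.1188, 0.1106]
tcp_rot: [[0.548, 0.72, 0.425], [0.566, -0.693, 0.446], [0.616, -0.004, -0.788]]
force: [0.4, -0.6, 0.1]
opening: 0.998
grasp_force: 0.0
```

```bash
python3 pk.py; python3 -c "
from h import *
C=cam('scene'); t=cam('top')
a=cv2.resize(np.ascontiguousarray(C[0][150:300,260:460]),(800,600))[:, :]
b=cv2.resize(np.ascontiguousarray(t[0][180:300,340:500]),(800,600))
save('pre',np.vstack([cv2.resize(a,(400,300)),cv2.resize(b,(400,300))]))"
```

```text
[ 0.45482072 -0.11883419  0.11060452] [-51.5  38.  120.4  58.9  45.4 -58.9] 1.5
mm [ 0.   2.  -1.2] deg [-0.4  0.   0.2] -> row [ 0.     0.007 -0.004] [-0.009  0.     0.003] n>= 0.1
mm [ 0.   2.7 98.8] deg [-0.4  0.   0.2] -> row [0.    0.009 0.329] [-0.009  0.     0.003] n>= 2.4
```

View pics/pre.png

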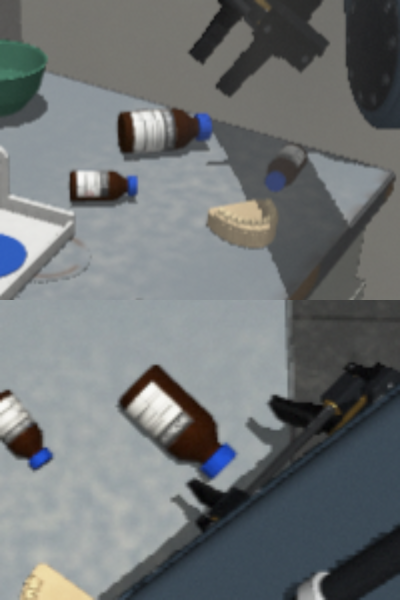

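The top half shows the scene camera. In the lower half, taken from the top camera, the jaws straddle the bottle's axis on the cap side, the cap being at crop (218,460). I'll advance and close.

Emit:
step_arm([
  [0,0.009,0.12,-0.009,0,0.003,-1],
  [0,0.009,0.22,-0.009,0,0.003,-1],
  [0,0.009,0.29,-0.009,0,0.003,-1],
  [0,0.009,0.329,-0.009,0,0.003,-1],
  [0,0.009,0.329,-0.009,0,0.003,-1],
])

```text
time_s: 2.02
position: [0.5006, -0.0823, 0.033]
tcp_rot: [[0.551, 0.712, 0.435], [0.564, -0.702, 0.435], [0.615, 0.006, -0.789]]
force: [-0.2, 0.5, 0.2]
opening: 1.002
grasp_force: 0.0
```

```bash
python3 pk.py; python3 -c "
from h import *
C=cam('scene'); save('at',cv2.resize(np.ascontiguousarray(C[0][160:280,280:440]),(640,480)))"
```

```text
[ 0.50060046 -0.08232184  0.03298116] [-43.3  48.8 118.7  76.2  39.3 -70.7] 2.0167
mm [  1.9  -4.5 -98.1] deg [ 0.5  0.  -0. ] -> row [ 0.006 -0.015 -0.327] [ 0.011  0.001 -0.   ] n>= 2.4
mm [ 2.  -5.3  1.9] deg [ 0.5  0.  -0. ] -> row [ 0.007 -0.018  0.006] [ 0.011  0.001 -0.   ] n>= 0.1
```

View pics/at.png

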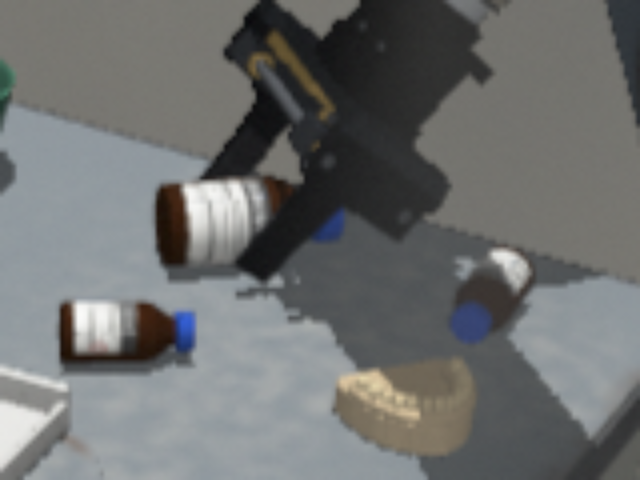

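The jaws straddle the bottle body just ahead of the shoulder, with the fingertip at crop (260,270) and the body clear of the cap. I'll correct 5 mm sideways and close.

Emit:
step_arm([
  [0.006,-0.017,0.004,0.01,0,0,-1],
  [0.006,-0.017,0.004,0.01,0,0,-0.5],
  [0.006,-0.017,0.004,0.01,0,0,1],
  [0.006,-0.017,0.004,0.01,0,0,1],
  [0.006,-0.017,0.004,0.01,0,0,1],
  [0.006,-0.017,0.004,0.01,0,0,1],
  [0.006,-0.017,0.004,0.01,0,0,1],
  [0.006,-0.017,0.004,0.01,0,0,1],
])

```text
time_s: 2.73
position: [0.4978, -0.0762, 0.0342]
tcp_rot: [[0.551, 0.716, 0.429], [0.564, -0.698, 0.44], [0.615, -0.0, -0.788]]
force: [0.2, -1.3, 0.5]
opening: 0.553
grasp_force: 0.5
```

Run:
```python
from h import *
s=read_state(); R0=np.array(s["tcp_rot"]).reshape(3,3)
print(s["opening"]*87,s["grasp_force"],s["force"])
# lift 0.17 up, tool straight: rotate to vertical
a=np.array([-.698,-.716,0]);a/=np.linalg.norm(a)
Rd=R_tool(45.7,90); Rd[:,:2]*=-1
rel([.49,-.06,.23],Rd)
```

```text
48.13398366757768 0.4963306419085711 [ 0.19050511 -1.26033325  0.45324119]
mm [ 125.3  -16.9 -150.6] deg [ -0. -38.   0.] -> row [ 0.418 -0.056 -0.502] [-0.    -0.844  0.   ] n>= 5.3
```

Emit:
step_arm([
  [0,0,0,0,0,0,1],
  [0,0,0,0,0,0,1],
  [0,0,0,0,0,0,1],
  [0.05,0,-0.065,0,0,0,1],
  [0.103,0,-0.131,0,0,0,1],
  [0.16,0,-0.2,0,0,0,1],
  [0.22,0,-0.28,0,0,0,1],
  [0.22,0,-0.28,0,0,0,1],
])

```text
time_s: 3.4
position: [0.4986, -0.0759, 0.1445]
tcp_rot: [[0.547, 0.717, 0.432], [0.567, -0.697, 0.439], [0.616, 0.005, -0.788]]
force: [0.3, 0.3, -1.1]
opening: 0.527
grasp_force: 29.9
```

Run:
```python
from h import *
s=read_state(); print(s["grasp_force"],np.round(s["joint_positions"],1))
Rd=R_tool(45.7,90); Rd[:,:2]*=-1
rel([.48,.0,.23],Rd)
```

```text
29.91093111799273 [-42.9  33.6 117.9  59.7  45.5 -48.5]
mm [ 85.5 -65.8 -42.1] deg [  0.3 -38.    0.2] -> row [ 0.285 -0.219 -0.14 ] [ 0.006 -0.845  0.005] n>= 5.3
```

Emit:
step_arm([
  [0.285,-0.219,-0.16,0,-0.845,0,1],
  [0.285,-0.219,-0.16,0,-0.845,0,1],
  [0.285,-0.219,-0.16,0,-0.845,0,1],
  [0.285,-0.219,-0.16,0,-0.845,0,1],
  [0.285,-0.219,-0.16,0,-0.845,0,1],
  [0.285,-0.219,-0.16,0,-0.845,0,1],
  [0.285,-0.219,-0.16,0,-0.845,0,1],
])

```text
time_s: 3.98
position: [0.4761, -0.0025, 0.2323]
tcp_rot: [[0.694, 0.718, 0.045], [0.716, -0.696, 0.055], [0.071, -0.006, -0.997]]
force: [-0.0, 0.5, -1.5]
opening: 0.53
grasp_force: 29.9
```

Run:
```python
from h import *
s=read_state(); print(s["grasp_force"],np.round(s["joint_positions"],1),s["position"],np.round(s["tcp_rot"],2))
R=R_tool(12,38); rel([.42,.15,.25],R)
```

```text
29.898997403652174 [-16.1  19.3 105.5   4.7  53.7  25.3] [ 0.4761308  -0.00250052  0.23227757] [[ 0.69  0.72  0.04]
 [ 0.72 -0.7   0.06]
 [ 0.07 -0.01 -1.  ]]
mm [  71.5 -146.5  -11.8] deg [ -60.5  -21.7 -135.9] -> row [ 0.238 -0.488 -0.039] [-1.345 -0.483 -3.019] n>= 21.0
```

```bash
cat > path.py <<'E'
from h import *
def wr(R,q1,q23):
    M=Ro.from_euler("ZY",[q1,q23],degrees=True).as_matrix().T@R@Ro.from_euler("z",90,degrees=True).as_matrix()
    with np.errstate(all="ignore"): return Ro.from_matrix(M).as_euler("ZYZ",degrees=True)
if __name__=="__main__":
    s=read_state(); R0=np.array(s["tcp_rot"]); q=s["joint_positions"]
    print("check",wr(R0,q[0],q[1]+q[2]).round(1),np.round(q[3:],1))
    Rt=R_tool(20,38); rv=Ro.from_matrix(R0.T@Rt).as_rotvec()
    print(np.degrees(rv).round(1))
    for t in np.linspace(0,1,7):
        R=R0@Ro.from_rotvec(rv*t).as_matrix(); z=R[:,2]
        print(t.round(2),"az",np.degrees(np.arctan2(z[1],z[0])).round(0),"below",np.degrees(np.arcsin(-z[2])).round(0),[wr(R,q[0]+(10-q[0])*t,f).round(0).tolist() for f in (120,130)])
    rel([.44,.15,.25],Rt)
E
python3 path.py 2>&1 | grep -v Warn
```

```text
check [   4.7   53.7 -154.7] [ 4.7 53.7 25.3]
[ -63.6  -17.4 -142.8]
0.0 az 51.0 below 86.0 [[4.0, 58.0, -154.0], [5.0, 49.0, -155.0]]
0.17 az -26.0 below 79.0 [[-4.0, 49.0, -169.0], [-4.0, 39.0, -168.0]]
0.33 az -25.0 below 68.0 [[-10.0, 39.0, 176.0], [-13.0, 30.0, 180.0]]
0.5 az -16.0 below 58.0 [[-15.0, 29.0, 160.0], [-21.0, 20.0, 167.0]]
0.67 az -5.0 below 49.0 [[-13.0, 20.0, 138.0], [-26.0, 10.0, 151.0]]
0.83 az 7.0 below 42.0 [[4.0, 12.0, 101.0], [21.0, 2.0, 83.0]]
1.0 az 20.0 below 38.0 [[43.0, 12.0, 41.0], [101.0, 8.0, -18.0]]
mm [  85.4 -132.1  -10.9] deg [ -63.6  -17.4 -142.8] -> row [ 0.285 -0.44  -0.036] [-1.414 -0.386 -3.174] n>= 22.0
```

```bash
cat > kin.py <<'E'
from h import *
from path import wr
from scipy.optimize import least_squares
D=[([-79.612,30.224,82.088,0,67.689,-10.227],[.22,-.585,.248],[0,.002,-1]),
([-70.4,25.2,108.2,32.6,64.7,-40.6],[.36667,-.29087,.217],[.387,.364,-.847]),
([-51.5,38.,120.4,58.9,45.4,-58.9],[.45482,-.11883,.1106],[.425,.446,-.788]),
([-43.3,48.8,118.7,76.2,39.3,-70.7],[.5006,-.08232,.03298],[.435,.435,-.789]),
([-42.9,33.6,117.9,59.7,45.5,-48.5],[.4986,-.0759,.1445],[.432,.439,-.788]),
([-16.1,19.3,105.5,4.7,53.7,25.3],[.47613,-.0025,.23228],[.045,.055,-.997])]
A=[];b=[]
for q,p,d in D:
    c=Ro.from_euler("z",-q[0],degrees=True).as_matrix(); p=c@p;d=c@d;q2,q23=np.radians([q[1],q[1]+q[2]])
    for i in range(3):
        A.append([i==0,i==1,i==2,[np.sin(q2),0,np.cos(q2)][i],[np.sin(q23),0,np.cos(q23)][i],d[i]]);b.append(p[i])
A=np.array(A,float);K=np.linalg.lstsq(A,np.array(b),rcond=None)[0]; RES=np.abs(A@K-b).max()
def ik(p,R):
    W=np.array(p)-K[5]*R[:,2]; rho=np.hypot(W[0],W[1]); q1=np.degrees(np.arctan2(W[1],W[0])-np.arcsin(K[1]/rho))
    r=np.sqrt(rho**2-K[1]**2)-K[0]; z=W[2]-K[2]; D2=r*r+z*z; c=(D2-K[3]**2-K[4]**2)/(2*K[3]*K[4])
    if abs(c)>1: return None
    q3=np.arccos(c); q2=np.arctan2(r,z)-np.arctan2(K[4]*np.sin(q3),K[3]+K[4]*np.cos(q3))
    q2,q3=np.degrees([q2,q3]); e=wr(R,q1,q2+q3); e[2]=(e[2]+360)%360-180
    return np.r_[q1,q2,q3,e].round(0)
if __name__=="__main__":
    print(K.round(4),RES.round(4))
    disc=np.array([.5129,.2272,0])
    for tilt in (38,):
      for h in (-30,-20,-10,0,10,20,30,40,60):
        R=R_tool(h,tilt); G=disc+[0,0,.064]; print(h,ik(G-.006*R[:,2],R),ik(G-.006*R[:,2]+[0,0,.12],R))
E
python3 kin.py 2>&1|grep -v -i warn
```

```text
[0.026  0.1046 0.3574 0.4053 0.3702 0.2967] 0.0431
-30 [  35.   52.  111. -101.   47.   70.] [ 35.  35. 114. -87.  46.  49.]
-20 [  33.   51.  118. -119.   46.   78.] [  33.   32.  121. -103.   40.   56.]
-10 [  28.   50.  125. -139.   48.   85.] [  28.   29.  127. -124.   36.   65.]
0 [  23.   50.  130. -157.   51.   90.] [  23.   27.  132. -147.   34.   76.]
10 [  16.   50.  133. -175.   55.   90.] [  16.   26.  136. -172.   34.   87.]
20 [  8.  50. 135. 169.  56.  89.] [  8.  25. 138. 163.  36.  96.]
30 [  1.  50. 135. 152.  56.  87.] [  1.  25. 138. 141.  38. 104.]
40 [ -5.  50. 132. 136.  53.  88.] [ -5.  26. 135. 120.  41. 110.]
60 [-12.  50. 123. 102.  50.  98.] [-12.  30. 126.  87.  49. 121.]
```

```bash
cat > fit.py <<'E'
from kin import D
from h import *
A=[];b=[]
for q,p,d in D:
    c=Ro.from_euler("z",-q[0],degrees=True).as_matrix(); p=c@p;d=c@d;q2,q23=np.radians([q[1],q[1]+q[2]])
    F=Ro.from_euler("YZ",[q[1]+q[2],q[3]],degrees=True).as_matrix(); G=F@Ro.from_euler("y",q[4],degrees=True).as_matrix()
    if np.abs(G[:,2]-d).max()>.02: print("dir",G[:,2],d)
    for i in range(3):
        A.append([i==0,i==1,i==2,[np.sin(q2),0,np.cos(q2)][i],[np.sin(q23),0,np.cos(q23)][i],d[i],F[i,1]]);b.append(p[i])
A=np.array(A,float);b=np.array(b)
for cols in ([0,1,2,3,4,5],[1,2,3,4,5,6],[0,1,2,3,4,5,6],[0,2,3,4,5,6]):
    k,_,rk,_=np.linalg.lstsq(A[:,cols],b,rcond=None); print(cols,k.round(4),rk,np.abs(A[:,cols]@k-b).max().round(4))
E
python3 fit.py 2>&1|grep -v -i warn
```

```text
[0, 1, 2, 3, 4, 5] [0.026  0.1046 0.3574 0.4053 0.3702 0.2967] 6 0.0431
[1, 2, 3, 4, 5, 6] [1.028e-01 3.428e-01 4.381e-01 3.827e-01 3.006e-01 3.000e-04] 6 0.0411
[0, 1, 2, 3, 4, 5, 6] [ 0.042   0.1273  0.3146  0.4215  0.3456  0.2778 -0.0221] 7 0.0418
[0, 2, 3, 4, 5, 6] [-0.0436  0.5483  0.3461  0.4746  0.395   0.0891] 6 0.0462
```

```bash
cat >> fit.py <<'E'
s=read_state(); print(np.round(s["joint_positions"],2),np.round(s["position"],4))
k=np.linalg.lstsq(A[:,:6],b,rcond=None)[0]; print((A[:,:6]@k-b).reshape(-1,3).round(3)); print("q1-frame p",b.reshape(-1,3).round(4))
E
python3 fit.py 2>&1|tail -14
```

```text
[0, 2, 3, 4, 5, 6] [-0.0436  0.5483  0.3461  0.4746  0.395   0.0891] 6 0.0462
[-16.07  19.26 105.55   4.67  53.69  25.3 ] [ 0.4761 -0.0025  0.2323]
[[-0.043 -0.006  0.022]
 [ 0.007  0.001  0.002]
 [ 0.011  0.004 -0.012]
 [-0.004  0.004 -0.004]
 [ 0.015  0.003 -0.009]
 [ 0.014 -0.006  0.001]]
q1-frame p [[0.6151 0.1109 0.248 ]
 [0.397  0.2479 0.217 ]
 [0.3761 0.282  0.1106]
 [0.4208 0.2834 0.033 ]
 [0.4169 0.2838 0.1445]
 [0.4581 0.1296 0.2323]]
```

```bash
cat >> fit.py <<'E'
print("----")
E1=[];
for q,p,d in D:
    q2,q23=np.radians([q[1],q[1]+q[2]])
    for i in range(3): E1.append([[np.cos(q23),0,-np.sin(q23)][i],[np.cos(q2),0,-np.sin(q2)][i]])
B=np.c_[A,E1]
for cols in ([0,1,2,3,4,5,7],[1,2,3,4,5,7],[1,2,3,4,5,7,8],[1,2,3,4,5,6,7],[0,1,2,3,4,5,7,8]):
    k=np.linalg.lstsq(B[:,cols],b,rcond=None)[0]; print(cols,k.round(4),np.abs(B[:,cols]@k-b).max().round(4))
E
python3 fit.py 2>&1|sed -n '/----/,$p'
```

```text
----
[0, 1, 2, 3, 4, 5, 7] [-0.0011  0.1111  0.2735  0.5904  0.3925  0.2803  0.1151] 0.0004
[1, 2, 3, 4, 5, 7] [0.1112 0.2743 0.5886 0.392  0.2802 0.1148] 0.0006
[1, 2, 3, 4, 5, 7, 8] [ 0.1111  0.2731  0.59    0.393   0.2803  0.1148 -0.0016] 0.0004
[1, 2, 3, 4, 5, 6, 7] [ 0.1112  0.2742  0.5887  0.392   0.2802 -0.      0.1148] 0.0006
[0, 1, 2, 3, 4, 5, 7, 8] [-5.000e-04  1.111e-01  2.731e-01  5.904e-01  3.929e-01  2.803e-01
  1.149e-01 -1.100e-03] 0.0004
```

```bash
cat > kin2.py <<'E'
from h import *
from path import wr
LAT,H0,L1,L2,LT,E=.1112,.2742,.5888,.392,.2802,.1148
LE=np.hypot(L2,E); DL=np.degrees(np.arctan2(E,L2))
LO=np.array([-176.69,-43.24,12.49,-82,0,-163.58]);HI=np.array([176.69,126.21,139.97,262,151.66,163.58])
def ik(p,R):
    W=np.array(p)-LT*R[:,2]; rho=np.hypot(W[0],W[1])
    q1=np.degrees(np.arctan2(W[1],W[0])-np.arcsin(LAT/rho)); r=np.sqrt(rho**2-LAT**2); z=W[2]-H0
    c=(r*r+z*z-L1**2-LE**2)/(2*L1*LE)
    if abs(c)>1: return None
    t=np.arccos(c); q2=np.degrees(np.arctan2(r,z)-np.arctan2(LE*np.sin(t),L1+LE*np.cos(t))); q3=np.degrees(t)-DL
    e=wr(R,q1,q2+q3); e[2]=(e[2]+360)%360-180
    if e[0]<-90: e[0]+=360
    return np.r_[q1,q2,q3,e].round(0)
if __name__=="__main__":
    s=read_state(); print(ik(s["position"],np.array(s["tcp_rot"])),np.round(s["joint_positions"]))
    disc=np.array([.5129,.2272,0])
    for h in (-50,-35,-20,-10,0,10,20,30,40,50,60,75):
        R=R_tool(h,38); G=disc+[0,0,.064]; f=lambda dz:ik(G-.006*R[:,2]+[0,0,dz],R); print(h,f(0),f(.06),f(.15))
E
python3 kin2.py 2>&1|grep -v -i warn
```

```text
[-16.  19. 106.   5.  54.  25.] [-16.  19. 106.   5.  54.  25.]
-50 [ 36.  51. 102. -74.  55.  57.] [ 36.  45. 102. -70.  57.  50.] [ 36.  36. 101. -64.  61.  38.]
-35 [ 34.  51. 111. 265.  48.  66.] [ 34.  43. 111. -89.  47.  56.] [ 34.  33. 109. -78.  49.  40.]
-20 [ 30.  51. 119. 238.  46.  79.] [ 30.  42. 119. 245.  42.  69.] [ 30.  30. 117. 261.  38.  47.]
-10 [ 26.  52. 124. 218.  48.  86.] [ 26.  43. 124. 224.  42.  78.] [ 26.  29. 122. 241.  32.  57.]
0 [ 21.  53. 128. 200.  53.  90.] [ 21.  43. 128. 204.  44.  85.] [ 21.  28. 126. 215.  29.  71.]
10 [ 14.  54. 131. 184.  57.  90.] [ 14.  44. 131. 185.  47.  89.] [ 14.  28. 128. 187.  28.  86.]
20 [  7.  55. 133. 168.  59.  88.] [  7.  44. 133. 167.  49.  91.] [  7.  28. 130. 160.  30. 100.]
30 [  1.  55. 132. 153.  58.  86.] [  1.  44. 132. 149.  49.  92.] [  1.  28. 130. 136.  34. 110.]
40 [ -5.  54. 130. 137.  55.  86.] [ -5.  43. 131. 131.  48.  96.] [ -5.  28. 128. 115.  38. 118.]
50 [ -9.  52. 127. 121.  52.  90.] [ -9.  43. 127. 113.  47. 102.] [ -9.  28. 125.  97.  43. 125.]
60 [-12.  51. 123. 104.  50.  97.] [-12.  42. 123.  97.  49. 109.] [-12.  29. 121.  83.  49. 129.]
75 [-13.  51. 115.  81.  53. 108.] [-13.  43. 115.  75.  54. 118.] [-13.  31. 113.  67.  59. 133.]
```

```bash
cat > way.py <<'E'
from kin2 import *
def fkR(q): return Ro.from_euler("ZYZYZ",[q[0],q[1]+q[2],q[3],q[4],q[5]+90],degrees=True).as_matrix()
s=read_state(); R0=np.array(s["tcp_rot"]); q0=np.array(s["joint_positions"]); p0=np.array(s["position"])
print("fk err",np.abs(fkR(q0)-R0).max().round(3))
pf=np.array([.43,.12,.25]); Rf=R_tool(20,38); qf=ik(pf,Rf); print(qf)
Rp,pp=R0,p0; N=5
for i in range(1,N+1):
    t=i/N; q=q0+(qf-q0)*t; R=fkR(q) if i<N else Rf; p=p0+(pf-p0)*t
    print(i,(Rp.T@(p-pp)/.3).round(3),(Ro.from_matrix(Rp.T@R).as_rotvec(degrees=True)/45).round(3),"z",R[:,2].round(2),"bottle",(-R[:,0]*np.cos(np.radians(38))-R[:,2]*np.sin(np.radians(38))).round(2),"ik",ik(p,R),q.round(0)); Rp,pp=R,p
E
python3 way.py 2>&1|grep -v -i warn
```

```text
Traceback (most recent call last):
  File "way.py", line 4, in <module>
    print("fk err",np.abs(fkR(q0)-R0).max().round(3))
                          ~~~^^^^
  File "way.py", line 2, in fkR
    def fkR(q): return Ro.from_euler("ZYZYZ",[q[0],q[1]+q[2],q[3],q[4],q[5]+90],degrees=True).as_matrix()
                       ~~~~~~~~~~~~~^^^^^^^^^^^^^^^^^^^^^^^^^^^^^^^^^^^^^^^^^^^^^^^^^^^^^^^^^
  File "scipy/spatial/transform/_rotation.pyx", line 1413, in scipy.spatial.transform._rotation.Rotation.from_euler
ValueError: Expected axis specification to be a non-empty string of upto 3 characters, got ZYZYZ
```

```bash
sed -i 's/^def fkR.*/def fkR(q): return (Ro.from_euler("ZY",[q[0],q[1]+q[2]],degrees=True)*Ro.from_euler("ZYZ",[q[3],q[4],q[5]+90],degrees=True)).as_matrix()/' way.py
python3 way.py 2>&1|grep -v -i warn
```

```text
fk err 0.0
[-18.  19. 144. 130.  40. 107.]
1 [ 0.038 -0.079 -0.009] [0.314 0.289 0.748] z [ 0.12  0.37 -0.92] bottle [-0.83 -0.36  0.42] ik [-25.  19. 110.  27.  57.  37.] [-16.  19. 113.  30.  51.  42.]
2 [-0.013 -0.086  0.015] [0.312 0.18  0.816] z [ 0.27  0.55 -0.79] bottle [-0.88  0.    0.48] ik [-32.  20. 118.  47.  58.  52.] [-17.  19. 121.  55.  48.  58.]
3 [-0.063 -0.055  0.028] [0.28  0.122 0.863] z [ 0.46  0.59 -0.66] bottle [-0.66  0.26  0.7 ] ik [-36.  21. 128.  67.  54.  69.] [-17.  19. 129.  80.  45.  74.]
4 [-0.084  0.004  0.026] [0.262 0.107 0.885] z [ 0.64  0.48 -0.59] bottle [-0.3   0.26  0.92] ik [-34.  22. 139.  94.  50.  85.] [-18.  19. 136. 105.  43.  91.]
5 [-0.062  0.061  0.013] [0.288 0.111 0.88 ] z [ 0.74  0.27 -0.62] bottle [0. 0. 1.] ik [-18.  19. 144. 130.  40. 107.] [-18.  19. 144. 130.  40. 107.]
```

```bash
sed -i 's/pf=np.array.*; Rf/pf=np.array([.495,.18,.26]); Rf/' way.py
python3 way.py 2>&1|grep -v -i warn
```

```text
fk err 0.0
[ -1.  19. 132. 140.  26. 114.]
1 [ 0.097 -0.076 -0.011] [0.258 0.367 0.732] z [ 0.19  0.36 -0.91] bottle [-0.86 -0.36  0.36] ik [-24.  19. 111.  30.  53.  34.] [-13.  19. 111.  32.  48.  43.]
2 [ 0.038 -0.114  0.029] [0.286 0.228 0.816] z [ 0.37  0.52 -0.77] bottle [-0.92  0.04  0.39] ik [-28.  20. 119.  54.  51.  48.] [-10.  19. 116.  59.  43.  61.]
3 [-0.043 -0.103  0.054] [0.249 0.138 0.879] z [ 0.54  0.54 -0.64] bottle [-0.71  0.32  0.63] ik [-27.  21. 127.  80.  47.  65.] [ -7.  19. 121.  86.  37.  79.]
4 [-0.1   -0.039  0.061] [0.206 0.111 0.914] z [ 0.68  0.44 -0.59] bottle [-0.33  0.31  0.89] ik [-18.  21. 133. 109.  41.  87.] [ -4.  19. 127. 113.  32.  96.]
5 [-0.103  0.046  0.051] [0.206 0.106 0.915] z [ 0.74  0.27 -0.62] bottle [0. 0. 1.] ik [ -1.  19. 132. 140.  26. 114.] [ -1.  19. 132. 140.  26. 114.]
```

Emit:
step_arm([
  [0.097,-0.076,-0.011,0.258,0.367,0.732,1],
  [0.097,-0.076,-0.011,0.258,0.367,0.732,1],
  [0.097,-0.076,-0.011,0.258,0.367,0.732,1],
  [0.097,-0.076,-0.011,0.258,0.367,0.732,1],
  [0.097,-0.076,-0.011,0.258,0.367,0.732,1],
  [0.097,-0.076,-0.011,0.258,0.367,0.732,1],
])

```text
time_s: 4.48
position: [0.4795, 0.0338, 0.2356]
tcp_rot: [[0.95, 0.248, 0.189], [0.166, -0.916, 0.366], [0.264, -0.316, -0.911]]
force: [0.6, -1.1, -1.4]
opening: 0.531
grasp_force: 29.9
```

Emit:
step_arm([
  [0.038,-0.114,0.029,0.286,0.228,0.816,1],
  [0.038,-0.114,0.029,0.286,0.228,0.816,1],
  [0.038,-0.114,0.029,0.286,0.228,0.816,1],
  [0.038,-0.114,0.029,0.286,0.228,0.816,1],
  [0.038,-0.114,0.029,0.286,0.228,0.816,1],
  [0.038,-0.114,0.029,0.286,0.228,0.816,1],
])

```text
time_s: 4.98
position: [0.4836, 0.0704, 0.2415]
tcp_rot: [[0.881, -0.299, 0.366], [-0.462, -0.712, 0.529], [0.102, -0.635, -0.766]]
force: [-0.8, -0.2, -2.2]
opening: 0.529
grasp_force: 29.9
```

Emit:
step_arm([
  [-0.043,-0.103,0.054,0.249,0.138,0.879,1],
  [-0.043,-0.103,0.054,0.249,0.138,0.879,1],
  [-0.043,-0.103,0.054,0.249,0.138,0.879,1],
  [-0.043,-0.103,0.054,0.249,0.138,0.879,1],
  [-0.043,-0.103,0.054,0.249,0.138,0.879,1],
  [-0.043,-0.103,0.054,0.249,0.138,0.879,1],
])

```text
time_s: 5.48
position: [0.4874, 0.1069, 0.2474]
tcp_rot: [[0.47, -0.695, 0.544], [-0.829, -0.137, 0.542], [-0.302, -0.706, -0.641]]
force: [-0.4, 0.1, -0.6]
opening: 0.529
grasp_force: 29.9
```

```bash
cat > go.py <<'E'
from kin2 import *
s=read_state(); print(s["grasp_force"],np.round(s["joint_positions"],1)); R=R_tool(20,38)
for p in ([.495,.18,.26],): rel(p,R)
E
python3 go.py
```

```text
29.901556534023257 [-26.9  21.4 127.5  80.3  47.7  64.6]
mm [-60.9 -24.2  35.7] deg [18.7 10.  81.8] -> row [-0.203 -0.081  0.119] [0.415 0.221 1.817] n>= 11.8
```

Emit:
step_arm([
  [-0.1,-0.039,0.061,0.206,0.111,0.914,1],
  [-0.1,-0.039,0.061,0.206,0.111,0.914,1],
  [-0.1,-0.039,0.061,0.206,0.111,0.914,1],
  [-0.1,-0.039,0.061,0.206,0.111,0.914,1],
  [-0.1,-0.039,0.061,0.206,0.111,0.914,1],
  [-0.1,-0.039,0.061,0.206,0.111,0.914,1],
])

```text
time_s: 5.98
position: [0.491, 0.1432, 0.2526]
tcp_rot: [[-0.12, -0.724, 0.68], [-0.726, 0.531, 0.437], [-0.677, -0.441, -0.589]]
force: [0.5, -0.4, -0.7]
opening: 0.532
grasp_force: 29.9
```

Emit:
step_arm([
  [-0.103,0.046,0.051,0.206,0.106,0.915,1],
  [-0.103,0.046,0.051,0.206,0.106,0.915,1],
  [-0.103,0.046,0.051,0.206,0.106,0.915,1],
  [-0.103,0.046,0.051,0.206,0.106,0.915,1],
  [-0.103,0.046,0.051,0.206,0.106,0.915,1],
  [-0.103,0.046,0.051,0.206,0.106,0.915,1],
  [-0.103,0.046,0.051,0.206,0.106,0.915,1],
  [-0.103,0.046,0.051,0.206,0.106,0.915,1],
])

```text
time_s: 6.65
position: [0.4952, 0.1801, 0.259]
tcp_rot: [[-0.577, -0.346, 0.74], [-0.211, 0.938, 0.275], [-0.789, 0.003, -0.615]]
force: [0.3, -0.2, -1.5]
opening: 0.529
grasp_force: 29.9
```

```bash
python3 go.py; python3 -c "
from h import *
C=cam('scene'); t=cam('top')
save('up',np.hstack([cv2.resize(np.ascontiguousarray(C[0][90:360,140:365]),(400,480)),cv2.resize(np.ascontiguousarray(t[0][140:308,160:300]),(400,480))]))
bt,bs=mask(t[0],'blue'),mask(C[0],'blue')
print([(a,c.round(1)) for m,a,c in comps(bs)]);print([(a,c.round(1)) for m,a,c in comps(bt)])"
```

```text
29.902229318286118 [ -1.6  19.3 131.6 139.1  26.8 113.9]
mm [-0.6 -0.  -0.8] deg [0.3 0.1 0. ] -> row [-0.002 -0.    -0.003] [0.006 0.002 0.001] n>= 0.0
[(np.int32(171), array([263.9, 116. ])), (np.int32(25), array([119.4, 207.2])), (np.int32(38), array([325.5, 242.3])), (np.int32(701), array([252.2, 277.6])), (np.int32(311), array([ 15.1, 316.6])), (np.int32(237), array([ 19.6, 331.1])), (np.int32(423), array([ 30.6, 410.2]))]
[(np.int32(50), array([34.3, 65. ])), (np.int32(132), array([106.1, 147.9])), (np.int32(25), array([ 43.3, 149.1])), (np.int32(202), array([ 88.7, 193.7])), (np.int32(317), array([283.2, 185.4])), (np.int32(25), array([279.2, 214.2])), (np.int32(33), array([257. , 222.8])), (np.int32(31), array([281.6, 229.2])), (np.int32(40), array([355.7, 242.9])), (np.int32(47), array([401.8, 299.3])), (np.int32(579), array([495.5, 420.2]))]
```

View pics/up.png

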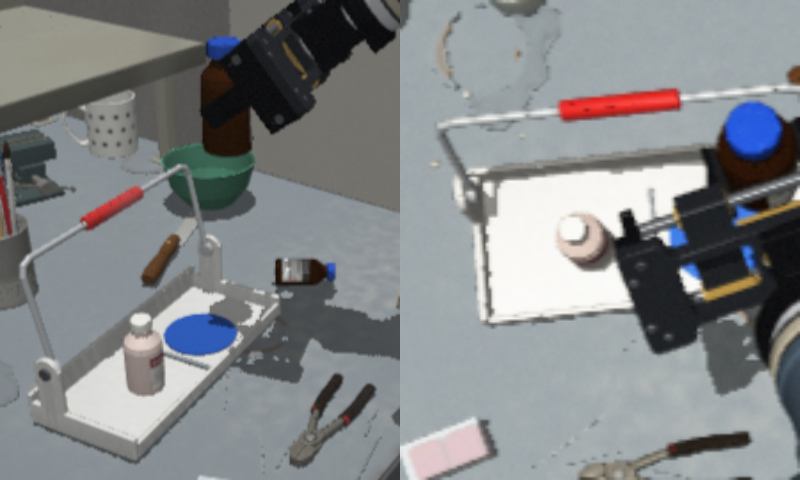

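The bottle is upright in the gripper, with its cap at scene (264,116) and top (283,185). Pink and the disc look undisturbed. I'll check the bottle's axis and tilt numerically.

```bash
python3 - <<'E' 2>&1 | grep -v -i warn
from kin2 import *
S=cam("scene");T=cam("top")
s=read_state();p=np.array(s["position"]);R=np.array(s["tcp_rot"]);G=p+.006*R[:,2];print("G",G.round(4))
print("cap tri",tri(T,near(mask(T[0],"blue"),283,185)[2],S,near(mask(S[0],"blue"),264,116)[2]))
im=S[0];hsv=cv2.cvtColor(im,cv2.COLOR_RGB2HSV).astype(int)
br=((hsv[...,0]<18)|(hsv[...,0]>172))&(hsv[...,1]>100)&(hsv[...,2]<130)
sub=np.zeros(br.shape,bool);sub[120:185,240:300]=br[120:185,240:300]
m=max(comps(sub),key=lambda t:t[1])[0]
for v in range(120,185,4):
    u=np.where(m[v])[0]
    if len(u): print(v,u.min(),u.max(),end=" | ")
print()
ub=np.where(m.any(1))[0].max();print("bottom row",ub)
for dz in (0,-.05,.06): print("expected axis px",dz,proj(S,G+[0,0,dz]).round(1))
E
```

```text
G [0.5005 0.1808 0.2557]
cap tri (array([0.506 , 0.1841, 0.3055]), np.float64(0.0018))
152 276 279 | 156 254 279 | 160 254 279 | 164 254 279 | 168 254 279 | 172 255 280 | 176 260 274 | 
bottom row 176
expected axis px 0 [269.3 145.9]
expected axis px -0.05 [270.1 174.2]
expected axis px 0.06 [268.3 109.6]
```

```bash
cat > go.py <<'E'
from kin2 import *
import sys
s=read_state(); print(s["grasp_force"],np.round(s["joint_positions"],1),np.round(s["position"],4),np.round(s["force"],1)); R=R_tool(20,38)
for a in sys.argv[1:]: rel([float(x) for x in a.split(",")],R)
E
python3 go.py .5036,.2236,.16 .5036,.2236,.09
```

```text
29.901824914923054 [ -1.7  19.3 131.6 139.2  26.8 114. ] [0.496  0.1792 0.2594] [-0.   0.3 -1.6]
mm [64.9 38.7 78.7] deg [ 0.2  0.1 -0.1] -> row [0.216 0.129 0.262] [ 0.004  0.003 -0.003] n>= 2.6
mm [120.2  38.5 121.7] deg [ 0.2  0.1 -0.1] -> row [0.401 0.128 0.406] [ 0.004  0.003 -0.003] n>= 4.2
```

Emit:
step_arm([
  [0.11,0.065,0.13,0,0,0,1],
  [0.216,0.129,0.262,0,0,0,1],
  [0.216,0.129,0.262,0,0,0,1],
  [0.28,0.129,0.31,0,0,0,1],
  [0.34,0.129,0.36,0,0,0,1],
  [0.38,0.129,0.39,0,0,0,1],
  [0.401,0.128,0.406,0,0,0,1],
  [0.401,0.128,0.406,0,0,0,1],
])

```text
time_s: 7.52
position: [0.5039, 0.2235, 0.0875]
tcp_rot: [[-0.58, -0.342, 0.739], [-0.207, 0.94, 0.273], [-0.788, 0.005, -0.616]]
force: [0.2, -0.2, -1.0]
opening: 0.53
grasp_force: 29.9
```

```bash
python3 go.py .5036,.2236,.09 .5036,.2236,.066; python3 - <<'E' 2>&1 | grep -v -i warn
from h import *
S=cam("scene");T=cam("top")
print("cap tri",tri(T,near(mask(T[0],"blue"),273,205)[2],S,near(mask(S[0],"blue"),252,200)[2]))
im=S[0][150:330,150:350]; save("low",cv2.resize(np.ascontiguousarray(im),(660,594),interpolation=cv2.INTER_CUBIC))
E
```

```text
29.901876962503593 [  6.8  51.5 133.6 167.4  56.9  88.9] [0.5039 0.2235 0.0875] [ 0.2 -0.2 -1. ]
mm [-1.8  0.2 -1.8] deg [ 0.2 -0.  -0.2] -> row [-0.006  0.001 -0.006] [ 0.004 -0.    -0.004] n>= 0.1
mm [17.1  0.1 13. ] deg [ 0.2 -0.  -0.2] -> row [0.057 0.    0.043] [ 0.004 -0.    -0.004] n>= 0.5
cap tri (array([0.5228, 0.097 , 0.069 ]), np.float64(0.1607))
```

View pics/low.png

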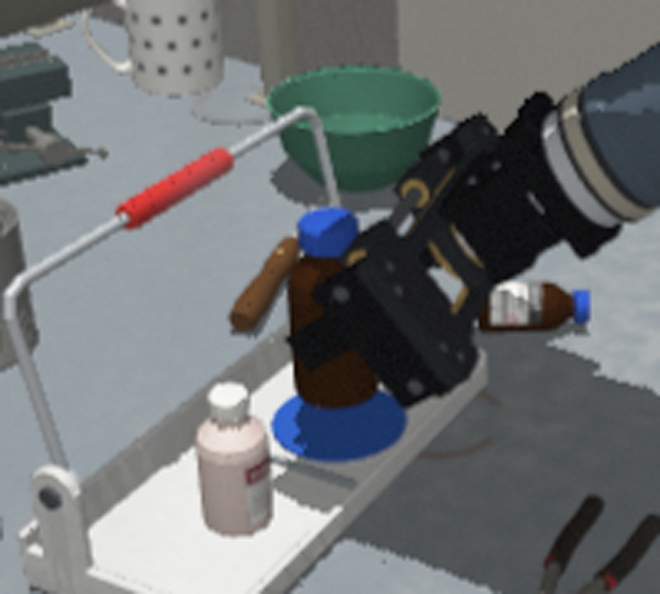

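The bottle hangs upright over the disc, with its base at crop (337,405) and the disc's centre near (340,425). That leaves about 22 mm, which fits a grip 50 mm up from the base. I'll lower it slowly.

Emit:
step_arm([
  [0.016,0,0.012,0,0,0,1],
  [0.032,0,0.025,0,0,0,1],
  [0.042,0,0.033,0,0,0,1],
  [0.047,0,0.037,0,0,0,1],
  [0.047,0,0.037,0,0,0,1],
  [0.047,0,0.037,0,0,0,1],
])

```text
time_s: 8.12
position: [0.5039, 0.2243, 0.0724]
tcp_rot: [[-0.577, -0.343, 0.741], [-0.207, 0.939, 0.274], [-0.79, 0.004, -0.613]]
force: [0.1, -0.2, -0.6]
opening: 0.532
grasp_force: 29.9
```

Emit:
step_arm([
  [0.0025,0,0.002,0,0,0,1],
  [0.005,0,0.004,0,0,0,1],
  [0.005,0,0.004,0,0,0,1],
  [0.005,0,0.004,0,0,0,1],
])

```text
time_s: 8.45
position: [0.504, 0.2243, 0.0706]
tcp_rot: [[-0.577, -0.343, 0.741], [-0.207, 0.939, 0.274], [-0.79, 0.004, -0.613]]
force: [0.6, -0.4, -1.2]
opening: 0.527
grasp_force: 29.9
```

Emit:
step_arm([
  [0.003,0,0.002,0,0,0,1],
  [0.006,0,0.0045,0,0,0,1],
  [0.008,0,0.006,0,0,0,1],
  [0.008,0,0.006,0,0,0,1],
  [0.008,0,0.006,0,0,0,1],
])

```text
time_s: 8.87
position: [0.5039, 0.2243, 0.0674]
tcp_rot: [[-0.577, -0.343, 0.741], [-0.207, 0.939, 0.274], [-0.79, 0.005, -0.613]]
force: [-0.1, 0.6, -1.5]
opening: 0.529
grasp_force: 29.9
```

Emit:
step_arm([
  [0.0025,0,0.002,0,0,0,1],
  [0.0025,0,0.002,0,0,0,1],
  [0.0025,0,0.002,0,0,0,1],
  [0.0025,0,0.002,0,0,0,1],
])

```text
time_s: 9.2
position: [0.5039, 0.2243, 0.0665]
tcp_rot: [[-0.577, -0.343, 0.741], [-0.207, 0.939, 0.274], [-0.79, 0.004, -0.613]]
force: [0.3, -0.6, -0.6]
opening: 0.527
grasp_force: 29.9
```

Emit:
step_arm([
  [0.0025,0,0.002,0,0,0,1],
  [0.004,0,0.003,0,0,0,1],
  [0.004,0,0.003,0,0,0,1],
  [0.004,0,0.003,0,0,0,1],
])

```text
time_s: 9.53
position: [0.5041, 0.2244, 0.0655]
tcp_rot: [[-0.576, -0.343, 0.742], [-0.207, 0.939, 0.274], [-0.791, 0.004, -0.612]]
force: [-0.0, -0.2, 1.9]
opening: 0.528
grasp_force: 29.9
```

Emit:
step_arm([
  [0.0025,0,0.002,0,0,0,1],
  [0.0025,0,0.002,0,0,0,1],
  [0.0025,0,0.002,0,0,0,1],
  [0.0025,0,0.002,0,0,0,1],
])

```text
time_s: 9.87
position: [0.5044, 0.2244, 0.0653]
tcp_rot: [[-0.574, -0.343, 0.743], [-0.206, 0.939, 0.274], [-0.792, 0.004, -0.61]]
force: [-1.1, 0.1, 6.6]
opening: 0.529
grasp_force: 30.0
```

Contact is felt at 6.6 N. I'll relieve about 1 mm and open partly.

Emit:
step_arm([
  [-0.003,0,-0.002,0,0,0,1],
  [-0.003,0,-0.002,0,0,0,0.0],
  [-0.003,0,-0.002,0,0,0,-0.3],
  [-0.003,0,-0.002,0,0,0,-0.6],
  [-0.003,0,-0.002,0,0,0,-0.6],
  [-0.003,0,-0.002,0,0,0,-0.6],
  [-0.003,0,-0.002,0,0,0,-0.6],
  [-0.003,0,-0.002,0,0,0,-0.6],
])

```text
time_s: 10.53
position: [0.5039, 0.2243, 0.065]
tcp_rot: [[-0.577, -0.343, 0.741], [-0.207, 0.939, 0.273], [-0.79, 0.004, -0.613]]
force: [-0.5, 0.2, -1.6]
opening: 0.79
grasp_force: 0.0
```

```bash
python3 - <<'E' 2>&1 | grep -v -i warn
from h import *
S=cam("scene");T=cam("top")
im=S[0][150:330,150:350]; im2=T[0][150:300,160:340]
save("rel",np.hstack([cv2.resize(np.ascontiguousarray(im),(400,360)),cv2.resize(np.ascontiguousarray(im2),(400,360))]))
E
```

```text
(no output)
```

View pics/rel.png

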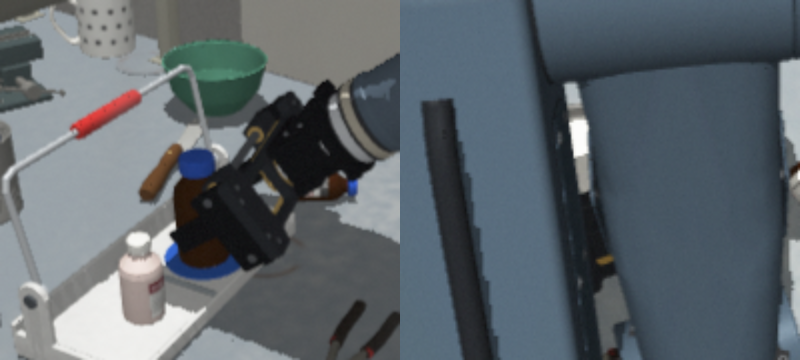

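Amber stands on the disc, pink is untouched, and the jaws are open. Next I'll back out along the tool axis, refine the bail angle from the grip's pixels, and check reach for a grip tilted in from the front.

```bash
cat > bail.py <<'E'
from kin2 import *
from scipy.optimize import minimize_scalar
YAW=.128; c,sn=np.cos(YAW),np.sin(YAW); RC=np.array([[c,-sn,0],[sn,c,0],[0,0,1]])
DISC=np.array([.5129,.2272,0]); HINGE=DISC+RC@[.038,.048,.066]
def grip(q): return HINGE+RC@[-.1*np.cos(q),0,.1*np.sin(q)]
def RB(tilt,s):
    R=R_tool(np.degrees(YAW),tilt); z=R[:,2]; x=s*RC[:,1]; return np.c_[x,np.cross(z,x),z]
if __name__=="__main__":
    S=cam("scene"); us=near(mask(S[0],"red"),204,206)[2]; T=np.load("top1.npy"); ct=cam("top"); ut=near(mask(T,"red"),236,176)[2]
    for nm,C,u in (("scene",S,us),("top",ct,ut)):
        r=minimize_scalar(lambda q:np.linalg.norm(proj(C,grip(q))-u),bounds=(1.2,2.2),method="bounded"); print(nm,np.degrees(r.x).round(1),r.fun.round(2),u.round(1),grip(r.x).round(4))
    s=read_state();p=np.array(s["position"]);R=np.array(s["tcp_rot"])
    for d in (.03,.06,.09,.12): print("retract",d,ik(p-d*R[:,2],R))
    print("retr+up",ik(p-.07*R[:,2]+[0,0,.15],R))
    for tilt in (50,60,70):
      for sg in (1,-1):
        R=RB(tilt,sg); print(tilt,sg,[ik(grip(np.radians(a))-.01*R[:,2],R).tolist() for a in (110,60,0)])
E
python3 bail.py 2>&1|grep -v -i warn
```

```text
scene 111.0 2.08 [195.7 209.9] [0.5801 0.2842 0.1593]
top 102.1 0.64 [236.3 176.2] [0.5652 0.2823 0.1638]
retract 0.03 [  6.  55. 137. 167.  64.  87.]
retract 0.06 [  4.  54. 141. 167.  67.  86.]
retract 0.09 [  3.  54. 146. 166.  71.  84.]
retract 0.12 [  1.  54. 151. 164.  76.  82.]
retr+up [  4.  18. 136. 152.  28. 105.]
50 1 [[20.0, 33.0, 111.0, 247.0, 9.0, 123.0], [23.0, 31.0, 122.0, 219.0, 16.0, 154.0], [25.0, 45.0, 130.0, 200.0, 35.0, 177.0]]
50 -1 [[20.0, 33.0, 111.0, 247.0, 9.0, -57.0], [23.0, 31.0, 122.0, 219.0, 16.0, -26.0], [25.0, 45.0, 130.0, 200.0, 35.0, -3.0]]
60 1 [[19.0, 32.0, 105.0, -22.0, 15.0, 32.0], [21.0, 29.0, 116.0, -48.0, 9.0, 59.0], [23.0, 40.0, 124.0, 211.0, 15.0, 164.0]]
60 -1 [[19.0, 32.0, 105.0, -22.0, 15.0, -148.0], [21.0, 29.0, 116.0, -48.0, 9.0, -121.0], [23.0, 40.0, 124.0, 211.0, 15.0, -16.0]]
70 1 [[18.0, 32.0, 98.0, -7.0, 30.0, 16.0], [20.0, 28.0, 109.0, -11.0, 23.0, 22.0], [21.0, 37.0, 118.0, -42.0, 7.0, 55.0]]
70 -1 [[18.0, 32.0, 98.0, -7.0, 30.0, -164.0], [20.0, 28.0, 109.0, -11.0, 23.0, -158.0], [21.0, 37.0, 118.0, -42.0, 7.0, -125.0]]
```

```bash
cat > b2.py <<'E'
from bail import *
S=cam("scene");hsv=cv2.cvtColor(S[0],cv2.COLOR_RGB2HSV).astype(int);m=((hsv[...,0]<8)|(hsv[...,0]>170))&(hsv[...,1]>140)&(hsv[...,2]>50)
k=near(m,204,206); e=ends(k[0]); u=(e[0]+e[1])/2; print(k[1],u.round(1),e)
r=minimize_scalar(lambda q:np.linalg.norm(proj(S,grip(q))-u),bounds=(1.2,2.2),method="bounded"); print("scene",np.degrees(r.x).round(1),r.fun.round(2))
for tilt in (40,45,50):
    R=RB(tilt,-1); print(tilt,ik(grip(np.radians(104))-.07*R[:,2],R).tolist(),[ik(grip(np.radians(a))-.01*R[:,2],R).tolist() for a in (104,80,60,30,0)])
E
python3 b2.py 2>&1|grep -v -i warn
```

```text
236 [202.6 206. ] (array([218.44119689, 196.1036643 ]), array([186.68982436, 215.89844192]))
scene 101.7 1.33
40 [23.0, 29.0, 122.0, 211.0, 23.0, -19.0] [[21.0, 36.0, 118.0, 206.0, 25.0, -15.0], [23.0, 35.0, 123.0, 205.0, 29.0, -12.0], [24.0, 36.0, 127.0, 203.0, 35.0, -8.0], [26.0, 43.0, 132.0, 200.0, 46.0, -2.0], [27.0, 53.0, 134.0, 198.0, 57.0, 3.0]]
45 [22.0, 27.0, 119.0, 228.0, 14.0, -36.0] [[21.0, 34.0, 115.0, 216.0, 16.0, -25.0], [22.0, 33.0, 120.0, 212.0, 20.0, -20.0], [23.0, 34.0, 125.0, 208.0, 25.0, -14.0], [25.0, 40.0, 130.0, 202.0, 35.0, -6.0], [26.0, 49.0, 132.0, 198.0, 46.0, 0.0]]
50 [21.0, 25.0, 115.0, -87.0, 9.0, -83.0] [[20.0, 32.0, 112.0, 245.0, 9.0, -55.0], [21.0, 31.0, 117.0, 232.0, 11.0, -40.0], [23.0, 31.0, 122.0, 219.0, 16.0, -26.0], [24.0, 37.0, 127.0, 206.0, 25.0, -11.0], [25.0, 45.0, 130.0, 200.0, 35.0, -3.0]]
```

Emit:
step_arm([
  [-0.01,0,-0.02,0,0,0,-0.6],
  [-0.03,0,-0.06,0,0,0,-0.6],
  [-0.06,0,-0.1,0,0,0,-0.6],
  [-0.15,0,-0.17,0,0,0,-0.6],
  [-0.25,0,-0.25,0,0,0,-0.6],
  [-0.35,0,-0.32,0,0,0,-0.6],
  [-0.42,0,-0.37,0,0,0,-0.6],
  [-0.42,0,-0.37,0,0,0,-0.6],
])

```text
time_s: 11.45
position: [0.4955, 0.2205, 0.2399]
tcp_rot: [[-0.566, -0.344, 0.749], [-0.206, 0.939, 0.275], [-0.798, 0.001, -0.602]]
force: [0.1, 0.7, 1.4]
opening: 0.795
grasp_force: 0.0
```

```bash
cat > b3.py <<'E'
from bail import *
import sys
tilt=float(sys.argv[1]); R=RB(tilt,-1); s=read_state(); print(np.round(s["joint_positions"],1),s["grasp_force"])
for a in sys.argv[2:]:
    q,back=map(float,a.split(",")); p=grip(np.radians(q))-back*R[:,2]; print(a,p.round(4),ik(p,R)); rel(p,R)
E
python3 b3.py 42 102,.08 2>&1|grep -v -i warn
```

```text
[  6.3  23.8 131.2 156.9  29.2 102. ] 0.0
102,.08 [0.5061 0.2747 0.2173] [ 23.  27. 122. 217.  19. -25.]
mm [ 0.9 47.2 36.5] deg [  3.8  11.5 -81.6] -> row [0.003 0.157 0.122] [ 0.085  0.254 -1.814] n>= 11.5
```

Emit:
step_arm([
  [0,0.06,0,0.042,0.127,-0.91,-0.2],
  [0,0.06,0,0.042,0.127,-0.91,-0.2],
  [0,0.06,0,0.042,0.127,-0.91,-0.2],
  [0,0.06,0,0.042,0.127,-0.91,-0.2],
  [0,0.06,0,0.042,0.127,-0.91,-0.2],
  [0,0.06,0,0.042,0.127,-0.91,-0.2],
  [0,0.06,0,0.042,0.127,-0.91,-0.2],
])

```text
time_s: 12.03
position: [0.4875, 0.2371, 0.2323]
tcp_rot: [[-0.285, -0.641, 0.713], [-0.798, 0.571, 0.195], [-0.532, -0.513, -0.674]]
force: [-0.2, 0.7, -0.3]
opening: 0.605
grasp_force: 0.0
```

```bash
python3 b3.py 42 102,.08 2>&1|grep -v -i warn
```

```text
[ 13.4  22.5 127.5 175.2  17.6  49.3] 0.0
102,.08 [0.5061 0.2747 0.2173] [ 23.  27. 122. 217.  19. -25.]
mm [-27.4  17.2  30.7] deg [  2.7   5.4 -40.6] -> row [-0.091  0.057  0.102] [ 0.06   0.12  -0.903] n>= 5.7
```

Emit:
step_arm([
  [-0.091,0.057,0.102,0.06,0.12,-0.903,-0.2],
  [-0.091,0.057,0.102,0.06,0.12,-0.903,-0.2],
  [-0.091,0.057,0.102,0.06,0.12,-0.903,-0.2],
  [-0.091,0.057,0.102,0.06,0.12,-0.903,-0.2],
  [-0.091,0.057,0.102,0.06,0.12,-0.903,-0.2],
  [-0.091,0.057,0.102,0.06,0.12,-0.903,-0.2],
  [-0.091,0.057,0.102,0.06,0.12,-0.903,-0.2],
])

```text
time_s: 12.62
position: [0.5063, 0.2738, 0.217]
tcp_rot: [[0.117, -0.667, 0.736], [-0.993, -0.069, 0.095], [-0.013, -0.742, -0.67]]
force: [-0.3, 0.1, 0.9]
opening: 0.596
grasp_force: 0.0
```

```bash
python3 b3.py 42 102,.08 102,.01 2>&1|grep -v -i warn;  python3 - <<'E'
from h import *
S=cam("scene")
save("bail0",cv2.resize(np.ascontiguousarray(S[0][100:340,110:330]),(550,600)))
E
```

```text
[ 22.9  26.9 121.7 217.2  19.1 -24.1] 0.0
102,.08 [0.5061 0.2747 0.2173] [ 23.  27. 122. 217.  19. -25.]
mm [-0.9 -0.2 -0.2] deg [ 0.1  0.  -1. ] -> row [-0.003 -0.001 -0.001] [ 0.002  0.001 -0.022] n>= 0.1
102,.01 [0.5577 0.2814 0.1705] [ 21.  35. 117. 209.  22. -18.]
mm [-0.9 -0.3 69.8] deg [ 0.1  0.  -1. ] -> row [-0.003 -0.001  0.233] [ 0.002  0.001 -0.022] n>= 1.7
```

View pics/bail0.png

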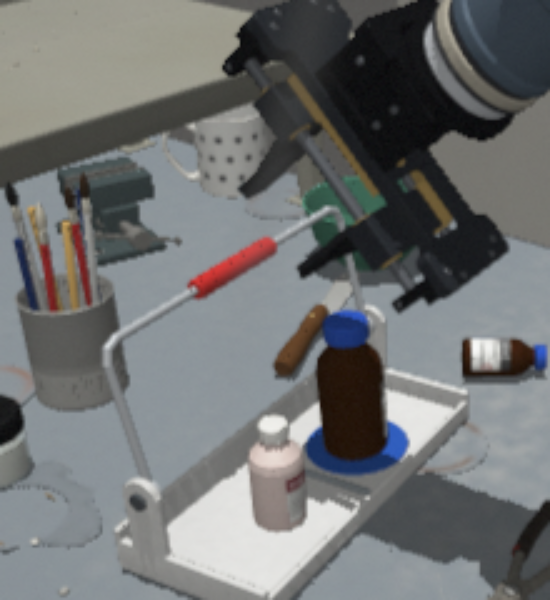

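Amber stands centred on the disc and pink is in place. The bail grip at crop (232,268) lies between the jaws at (265,180) and (315,270). I'll advance and grip it.

Emit:
step_arm([
  [-0.003,0,0.1,0,0,-0.02,-0.2],
  [-0.003,0,0.18,0,0,-0.02,-0.2],
  [-0.003,0,0.233,0,0,-0.02,-0.2],
  [-0.003,0,0.233,0,0,-0.02,1],
  [-0.003,0,0.233,0,0,-0.02,1],
  [-0.003,0,0.233,0,0,-0.02,1],
  [-0.003,0,0.233,0,0,-0.02,1],
  [-0.003,0,0.233,0,0,-0.02,1],
])

```text
time_s: 13.33
position: [0.5575, 0.2821, 0.1719]
tcp_rot: [[0.126, -0.664, 0.737], [-0.992, -0.08, 0.098], [-0.006, -0.743, -0.669]]
force: [0.6, 0.2, 0.5]
opening: 0.307
grasp_force: 0.0
```

Emit:
step_arm([
  [0,0,0,0,0,0,1],
  [0,0,0,0,0,0,1],
  [0,0,0,0,0,0,1],
  [0,0,0,0,0,0,1],
  [0,0,0,0,0,0,1],
])

```text
time_s: 13.75
position: [0.5577, 0.2822, 0.171]
tcp_rot: [[0.127, -0.665, 0.736], [-0.992, -0.081, 0.098], [-0.005, -0.742, -0.67]]
force: [-2.1, 0.4, -0.7]
opening: 0.146
grasp_force: 30.0
```

```bash
python3 b3.py 42 102,.01 90,.01 80,.01 70,.01 60,.01 2>&1|grep -v -i warn; python3 -c "
from h import *; s=read_state(); print(s['opening']*87,s['position'],s['force'])"
```

```text
[ 21.1  34.6 117.1 208.8  21.2 -17.5] 30.000097453594208
102,.01 [0.5577 0.2814 0.1705] [ 21.  35. 117. 209.  22. -18.]
mm [0.8 0.4 0.3] deg [ 0.1  0.2 -0.2] -> row [0.003 0.001 0.001] [ 0.002  0.004 -0.005] n>= 0.0
90,.01 [0.5371 0.2787 0.1727] [ 22.  34. 120. 208.  23. -16.]
mm [  0.8  12.7 -16.6] deg [ 0.1  0.2 -0.2] -> row [ 0.003  0.042 -0.055] [ 0.002  0.004 -0.005] n>= 0.5
80,.01 [0.5199 0.2765 0.1712] [ 22.  34. 122. 207.  25. -15.]
mm [  0.8  25.5 -28.5] deg [ 0.1  0.2 -0.2] -> row [ 0.003  0.085 -0.095] [ 0.002  0.004 -0.005] n>= 0.9
70,.01 [0.5032 0.2743 0.1667] [ 23.  34. 124. 206.  28. -13.]
mm [  0.9  40.1 -37.9] deg [ 0.1  0.2 -0.2] -> row [ 0.003  0.134 -0.126] [ 0.002  0.004 -0.005] n>= 1.3
60,.01 [0.4875 0.2723 0.1593] [ 24.  35. 126. 205.  31. -10.]
mm [  0.9  56.2 -44.7] deg [ 0.1  0.2 -0.2] -> row [ 0.003  0.187 -0.149] [ 0.002  0.004 -0.005] n>= 1.7
12.71702041730183 [0.55767773 0.28219153 0.17103105] [-2.07368188  0.38242174 -0.74496856]
```

Emit:
step_arm([
  [0,0.02,-0.028,0,0,0,1],
  [0,0.042,-0.055,0,0,0,1],
  [0,0.063,-0.076,0,0,0,1],
  [0,0.085,-0.095,0,0,0,1],
  [0,0.109,-0.112,0,0,0,1],
  [0,0.134,-0.126,0,0,0,1],
  [0,0.16,-0.139,0,0,0,1],
  [0,0.187,-0.149,0,0,0,1],
])

```text
time_s: 14.42
position: [0.4896, 0.2734, 0.1634]
tcp_rot: [[0.126, -0.655, 0.745], [-0.992, -0.079, 0.098], [-0.006, -0.751, -0.66]]
force: [0.5, -1.9, 8.2]
opening: 0.148
grasp_force: 30.0
```

```bash
python3 b3.py 42 60,.01 50,.01 40,.01 30,.01 25,.01 2>&1|grep -v -i warn
```

```text
[ 23.9  35.  126.1 204.4  30.9  -9.8] 30.02435266971588
60,.01 [0.4875 0.2723 0.1593] [ 24.  35. 126. 205.  31. -10.]
mm [0.8 4.6 1. ] deg [-0.7  0.1 -0.3] -> row [0.003 0.015 0.003] [-0.016  0.003 -0.007] n>= 0.1
50,.01 [0.4733 0.2705 0.1493] [ 25.  37. 128. 203.  34.  -8.]
mm [ 0.9 21.5 -3.1] deg [-0.7  0.1 -0.3] -> row [ 0.003  0.072 -0.01 ] [-0.016  0.003 -0.007] n>= 0.5
40,.01 [0.4611 0.2689 0.137 ] [ 25.  39. 130. 202.  38.  -5.]
mm [ 1.  38.9 -4.2] deg [-0.7  0.1 -0.3] -> row [ 0.003  0.13  -0.014] [-0.016  0.003 -0.007] n>= 0.9
30,.01 [0.4512 0.2677 0.1227] [ 26.  42. 131. 201.  42.  -3.]
mm [ 1.1 56.2 -2.3] deg [-0.7  0.1 -0.3] -> row [ 0.004  0.187 -0.008] [-0.016  0.003 -0.007] n>= 1.3
25,.01 [0.4472 0.2671 0.115 ] [ 26.  43. 132. 200.  44.  -2.]
mm [ 1.2 64.7 -0.2] deg [-0.7  0.1 -0.3] -> row [ 0.004  0.216 -0.001] [-0.016  0.003 -0.007] n>= 1.6
```

Emit:
step_arm([
  [0,0.028,-0.007,0,0,0,1],
  [0,0.057,-0.013,0,0,0,1],
  [0,0.086,-0.016,0,0,0,1],
  [0,0.115,-0.017,0,0,0,1],
  [0,0.143,-0.015,0,0,0,1],
  [0,0.172,-0.011,0,0,0,1],
  [0,0.201,-0.004,0,0,0,1],
  [0,0.201,-0.004,0,0,0,1],
])

```text
time_s: 15.08
position: [0.4455, 0.2682, 0.1147]
tcp_rot: [[0.128, -0.666, 0.735], [-0.992, -0.083, 0.098], [-0.004, -0.742, -0.671]]
force: [-0.7, 1.5, 1.2]
opening: 0.15
grasp_force: 30.0
```

```bash
python3 b3.py 42 25,.01 15,.01 8,.01 0,.01 -3,.01 2>&1|grep -v -i warn
```

```text
[ 26.1  43.2 132.1 200.   43.5  -1.8] 29.99207854270935
25,.01 [0.4472 0.2671 0.115 ] [ 26.  43. 132. 200.  44.  -2.]
mm [ 1.3 -1.2  1. ] deg [ 0.1  0.2 -0.2] -> row [ 0.004 -0.004  0.003] [ 0.003  0.004 -0.004] n>= 0.0
15,.01 [0.4413 0.2664 0.0986] [ 26.  47. 133. 199.  47.  -0.]
mm [ 1.4 14.9  7.6] deg [ 0.1  0.2 -0.2] -> row [0.005 0.05  0.025] [ 0.003  0.004 -0.004] n>= 0.4
8,.01 [0.4389 0.2661 0.0866] [ 26.  49. 133. 198.  50.   1.]
mm [ 1.4 25.4 13.8] deg [ 0.1  0.2 -0.2] -> row [0.005 0.085 0.046] [ 0.003  0.004 -0.004] n>= 0.7
0,.01 [0.4379 0.2659 0.0727] [ 26.  51. 133. 198.  52.   2.]
mm [ 1.5 36.4 22.4] deg [ 0.1  0.2 -0.2] -> row [0.005 0.121 0.075] [ 0.003  0.004 -0.004] n>= 1.0
-3,.01 [0.438  0.266  0.0675] [ 26.  52. 133. 198.  53.   2.]
mm [ 1.5 40.2 26. ] deg [ 0.1  0.2 -0.2] -> row [0.005 0.134 0.087] [ 0.003  0.004 -0.004] n>= 1.1
```

Emit:
step_arm([
  [0,0.027,0.013,0,0,0,1],
  [0,0.054,0.023,0,0,0,1],
  [0,0.072,0.034,0,0,0,1],
  [0,0.089,0.044,0,0,0,1],
  [0,0.107,0.058,0,0,0,1],
  [0,0.125,0.073,0,0,0,1],
  [0,0.125,0.073,0,0,0,1],
])

```text
time_s: 15.67
position: [0.4387, 0.2675, 0.0724]
tcp_rot: [[0.127, -0.663, 0.737], [-0.992, -0.081, 0.098], [-0.005, -0.744, -0.668]]
force: [0.8, 1.2, 3.0]
opening: 0.146
grasp_force: 30.0
```

Emit:
step_arm([
  [0,0.01,0.009,0,0,0,1],
  [0,0.013,0.012,0,0,0,1],
  [0,0.013,0.012,0,0,0,1],
  [0,0.013,0.012,0,0,0,1],
])

```text
time_s: 16.0
position: [0.4388, 0.2675, 0.0718]
tcp_rot: [[0.128, -0.656, 0.744], [-0.992, -0.08, 0.1], [-0.005, -0.75, -0.661]]
force: [-7.7, 0.1, 25.0]
opening: 0.15
grasp_force: 30.0
```

```bash
python3 b3.py 42 0,.01 0,.07 2>&1|grep -v -i warn
python3 - <<'E'
from h import *
S=cam("scene")
save("bail1",cv2.resize(np.ascontiguousarray(S[0][150:350,130:330]),(600,600)))
E
```

```text
[ 26.6  51.9 133.4 197.7  53.6   2.6] 30.013663172721863
0,.01 [0.4379 0.2659 0.0727] [ 26.  51. 133. 198.  52.   2.]
mm [ 1.4  0.  -1.3] deg [-0.6  0.2 -0.2] -> row [ 0.005  0.    -0.004] [-0.014  0.005 -0.005] n>= 0.1
0,.07 [0.3937 0.2603 0.1128] [ 30.  46. 139. 201.  53.   2.]
mm [  1.2  -0.6 -61.3] deg [-0.6  0.2 -0.2] -> row [ 0.004 -0.002 -0.204] [-0.014  0.005 -0.005] n>= 1.5
```

View pics/bail1.png

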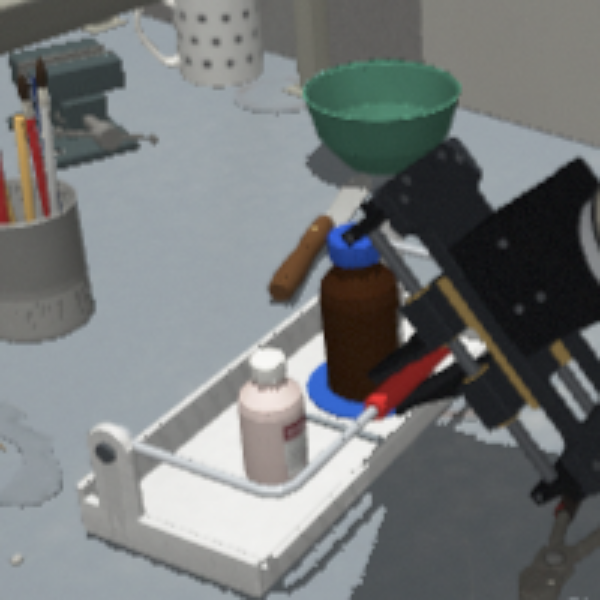

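The bail is level at its lower stop: the force rose to 25 N, and the bar runs in front of both bottles. I'll relieve the push, open, back out along the tool axis, then rise.

Emit:
step_arm([
  [0,-0.011,-0.01,0,0,0,1],
  [0,-0.011,-0.01,0,0,0,1],
  [0,-0.011,-0.01,0,0,0,0.3],
  [0,-0.011,-0.01,0,0,0,0.3],
  [0,-0.011,-0.01,0,0,0,0.3],
  [0,-0.011,-0.01,0,0,0,0.3],
  [0,-0.011,-0.01,0,0,0,0.3],
])

```text
time_s: 16.63
position: [0.4379, 0.267, 0.0713]
tcp_rot: [[0.126, -0.666, 0.735], [-0.992, -0.081, 0.096], [-0.005, -0.741, -0.671]]
force: [0.5, 0.7, 0.5]
opening: 0.341
grasp_force: 0.0
```

Emit:
step_arm([
  [0,0,-0.05,0,0,0,0.3],
  [0,0,-0.1,0,0,0,0.3],
  [0,0,-0.15,0,0,0,0.3],
  [0,0,-0.15,0,0,0,0.3],
  [0,-0.1,-0.24,0,0,0,0.3],
  [0,-0.2,-0.33,0,0,0,0.3],
  [0,-0.3,-0.42,0,0,0,0.3],
  [0,-0.3,-0.42,0,0,0,0.3],
])

```text
time_s: 17.3
position: [0.4068, 0.2638, 0.2341]
tcp_rot: [[0.128, -0.65, 0.749], [-0.992, -0.075, 0.105], [-0.012, -0.757, -0.654]]
force: [0.9, 0.4, 0.5]
opening: 0.354
grasp_force: 0.0
```

```bash
python3 - <<'E' 2>&1 | grep -v -i warn
from bail import *
S=cam("scene");T=cam("top")
hsv=cv2.cvtColor(S[0],cv2.COLOR_RGB2HSV).astype(int);m=((hsv[...,0]<8)|(hsv[...,0]>170))&(hsv[...,1]>140)&(hsv[...,2]>50)
g=proj(S,grip(0)); k=near(m,*g); e=ends(k[0]); print("expected",g.round(1),"seen",((e[0]+e[1])/2).round(1),k[1],"at 5deg",proj(S,grip(.087)).round(1))
bs=near(mask(S[0],"blue"),*proj(S,DISC+[0,0,.11])); print("cap",bs[2].round(1),proj(S,DISC+[0,0,.108]).round(1))
save("end",np.hstack([cv2.resize(np.ascontiguousarray(S[0][150:350,130:330]),(400,400)),cv2.resize(np.ascontiguousarray(T[0][140:320,160:340]),(400,400))]))
print(read_state()["time_s"],np.round(read_state()["joint_positions"],1))
E
```

```text
expected [266.3 275.2] seen [266.5 273.6] 260 at 5deg [266.  270.8]
cap [247.7 231.5] [249.6 232.6]
17.4 [ 28.7  22.6 132.7 216.8  26.6 -18.8]
```

View pics/end.png

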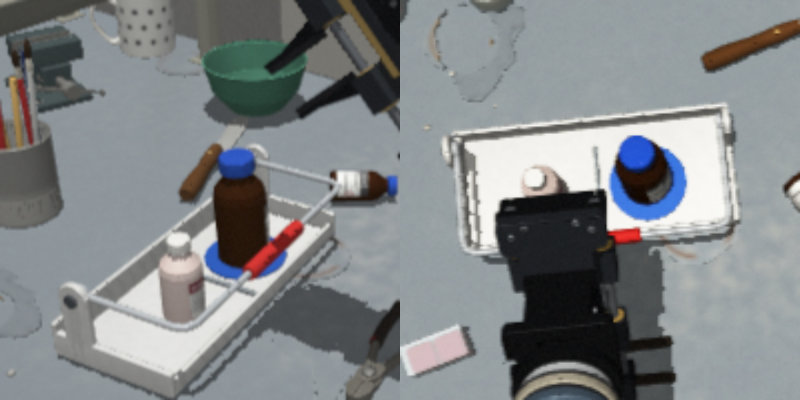

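Both bottles stand in their bays with the bar level in front of them, and nothing touches the caddy. As a numeric check, I'll compare the bar in this picture with the one taken while it was pressed on its stop, then hand in.

Run:
```python
from h import *
a=cv2.resize(cv2.imread("pics/bail1.png",0),(200,200),interpolation=cv2.INTER_AREA)
b=cv2.resize(cv2.imread("pics/end.png",0)[:,:400],(200,200),interpolation=cv2.INTER_AREA)
t=a[140:166,62:112].astype(np.float32); r=cv2.matchTemplate(b[132:174,54:120].astype(np.float32),t,cv2.TM_CCOEFF_NORMED)
print("shift x,y",np.array(cv2.minMaxLoc(r)[3])-8,r.max().round(3))
for x in (60,95,104,112): print(x,[int(np.argmax(i[145:175,x].astype(int)-cv2.blur(i,(1,9))[145:175,x]))+145 for i in (a,b)])
```

```text
shift x,y [0 0] 0.998
60 [150, 150]
95 [161, 161]
104 [172, 172]
112 [145, 145]
```

The bar hasn't moved since it was on its stop.

```bash
python3 -c "
from rig import *
print(hand_in())"
```

```text
the job is handed in; nothing more can be done
None
```

The job is handed in at about 17.4 s: the amber bottle stands upright on the blue disc, pink looks undisturbed, and the bail is down on its stop in front of both bottles; I viewed 11 pictures, one over the limit of 10.

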